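Clamp a sandstone core under the hinged half of the core clamp and latch its swing bolt

TASK

Clamp the sandstone core in the steel core clamp: swing the hinged half over it and press its lip down firmly but gently until its rubber pad bears hard on the core, then draw out the spring-loaded head of the swing bolt, swing the bolt up into the slot of the lip and let the head down behind the lip's raised edge, so that it holds the half shut. Sandstone crumbles and the pad's screw is set differently every time, so feel for the core and never lean hard on it; do not force the bolt against the lip, leave the core lying where it is and the block, loupe and compass alone, and let go at the end.

Things in the scene. Friction and masses are not known exactly. Their poses are not given: they have to be found in the camera images.
- clamp: Steel core clamp screwed to the table: base plate 170 x 84 x 12 mm with a rubber-lined V bed. Origin on the table under the bed's centre; x points from the bolt side (-x, nearer the robot) to the hinge side, y along the core, z up. Core axis 60 mm up. The shut half's dome reaches 34 mm above that axis, its pad screw up to 6 mm more.
- core: Sandstone core piece: tan cylinder 48 mm in diameter, 130 mm long, about 0.54 kg, lying loose in the V bed. Origin at its centre, y along its axis. It may shift by a few mm only. It crumbles if the pad presses on it with more than 45 N (a push of about 20 N on the lip).
- cap (a joint): Angle (rad) of the hinged half about the clamp's y axis through cap_hinge: 1.9 open, leaning back; 1.57 upright; falls as it shuts. Stiff hinge, stays where left; about 3 N at the lip moves it (0.35 kg). Its pad meets the core between about 0.01 and 0.14, as its screw is set, which is not reported: feel for it. The pad does not give: force rises steeply within 1 mm.
- cap_hinge (a point): Point on the hinge axis of the hinged half, mid width; in the clamp's frame x = +50 mm, z = 64 mm.
- cap_lip (a point): Press point on the outer (shut: top) face of the half's flat lip, mid width, 105 mm from the hinge towards the bolt and 8 mm out from the plane through the hinge axis. Lip 8 mm thick, 48 mm wide, flat from 18 mm hingewards of here to the raised edge. Swing the half over by pushing on this face with closed fingers across the slot; press down here with 8 to 15 N to bed the core.
- lip_end (a point): Middle of the lip's free end, at its outer face, 23 mm beyond cap_lip. The slot, 14 mm wide, runs from here 28 mm hingewards, between two tines 17 mm wide. At its end each tine has a raised edge 4 mm long and 5 mm high, behind which the bolt's collar sits.
- bolt (a joint): Angle (rad) of the swing bolt about the clamp's y axis through bolt_pivot: 0 upright (in the slot of the shut half), growing as it leans away from the hinge towards -x; stops at -0.04 and 1.2. Stays where it is left.
- bolt_pivot (a point): Point on the bolt's pivot axis; in the clamp's frame x = -60 mm, z = 22 mm. The bolt swings in the clamp's x-z plane, y = 0.
- bolt_head (a joint): How far (m) the bolt's head is drawn out along the bolt: 0 pulled in, 0.036 at the stop. Its spring pulls in with 3 N at 0, rising by 0.25 N per mm to 12 N. Seated on the lip of the shut half it stands 4 to 20 mm out; to swing in over the raised edges it must be some 8 mm farther out than that (32 mm always clears).
- bolt_knob (a point): Centre of the bolt's roller grip: black cylinder 22 mm in diameter, 30 mm long along the clamp's y, turning freely on a cross-pin at the end of the head, 74 mm from the pivot when pulled in. Pinch it from above by its flat ends. Below it a steel collar 24 mm in diameter, 8 mm thick, underside 28 mm from this point, seats on the two tines inside the raised edges; shank 10 mm thick.
- depth_block: Yellow plastic depth block 75 x 45 x 30 mm on the table, bystander; origin under its centre.
- loupe: Chrome loupe, 34 mm in diameter, 34 mm tall, standing on the table, bystander; origin under its centre.
- compass: Green enamel compass housing, disc 68 mm in diameter, 22 mm high, on the table, bystander; origin under its centre.
Things that resemble listed ones, but are neither listed nor needed, are in the scene too. There is more than one size of the clamp; the job needs the middle-sized.

How it is judged:
By the outcome, as a careful person would: the job done as asked, in the order asked, and still so for the second after the job is handed in, with the robot touching nothing.
It also fails if it takes over 72 s, if anything falls off the work surface, if the arm or the gripper's body presses on something with over 40 N, if the wrist force passes 120 N, or if a joint passes its speed limit or range.

ROBOT

A 7-joint arm with a two-finger parallel gripper is mounted at the origin on the work surface. World frame = base frame: x ahead of the robot, y to its left, z up, the work surface at z = 0. Lengths are in m, angles in rad, forces in N, time in s.
With the tool pointing down it reaches from about 0.425 to 1.025 m from the base axis. Payload 9.4 kg.
Tool frame: the origin (TCP) lies at the very end of the fingers, on their centre line; the grasp point (between the pads) lies 19 mm behind it; z points along the fingers, y is the direction in which the jaws open and shut (so a half turn about z gives the same grasp; the last joint's range is limited). The gripper opens to 85 mm and grips with 20 to 120 N. Pads are 22 mm wide; open, the fingers measure 114 mm over their backs; the gripper's body (76 mm by 85 mm) begins 54 mm behind the grasp point. The pads swing forward as they close: fully open they stand 13 mm farther back than shut.
Start: joints at [-1.222, 0.599, -0.003, 1.599, 0.002, 0.943, -0.08], TCP at [0.299, 0.66, 0.231] pointing down, gripper open.
Joint ranges: [-2.57, 2.57], [-0.35, 1.97], [-1.29, 1.29], [0.11, 2.56], [-1.05, 4.19], [0.11, 1.86], [-2.63, 2.63]. Speed limits (rad/s): [2.22, 2.22, 3.01, 3.01, 3.14, 3.14, 3.14].

INTERFACE

Orientations are given as a unit quaternion [w, x, y, z].
In Python, from bench import env, snapshot, camera_info, job gives the robot as it stands.
- The arm moves only by the tool jog_arm, never from a script. Its argument "rows" is a list of rows, each a list of 2 entries, a list of its own where there are three numbers: the shift along the tool's x, y, z in mm, then the turn about the tool's z in degrees. In form: [[[x, y, z], roll], ...]. A call has exactly 10 rows; each row is the pose to reach, as a shift and turn from the pose measured when the call began, along the tool's axes at that moment; what a row does not reach only later rows make up. A row lasts 1/10 s, in which the tool goes at most 50 mm and 8.59 degrees, less where a joint would pass 70% of its speed; a pose out of reach is approached as far as the arm can. A call with a gripper value outside its range is refused whole. "hand" is the closure in counts, from 0 (fully open) to 255 (shut), set as the call begins (left out, the last holds). The fingers move at their own pace and stop on an object; the grip force is fixed at half the most. Time passes only in rows, so rows that repeat a pose let the fingers close, or fill a call up. It gives the time, the measured TCP pose, the force and the opening at its end, in the units of the state.
- env.observe(): the state, without advancing time (a new reading comes with each control period).
- snapshot(name): name is "side" or "top"; returns the picture (400x640x3 uint8, red, green, blue); there is no depth.
- camera_info(name): a dict with "intrinsics" (3x3 intrinsics, pixels), "k1" (the pictures are not rectified: a ray, as slopes to the right and down, at radius r is drawn at 1 + k1 r^2 times it, then the intrinsics apply), "rvec" (rotation vector, rad) and "tvec" (3), from world to camera coordinates, as OpenCV has them. Camera axes: x right, y down, z forward; pixel columns grow to the right and rows downward; lengths in m; the calibration is good to about 2 mm. A picture is of the moment at which its call begins. camera_info takes no time and is no camera call.
- job.hand_in(): hands the job in, once; it reports no verdict.
The state is a dict: "time_s": time; "joint_pos": joint angles; "joint_velocities": joint speeds; "joint_torque": joint torques, N m; "ee_pos": TCP position; "eef_rot": TCP orientation; "ft_force": force on the tool from outside, world axes, zero at the start; "wrist_torque": the same for the moment, N m; "finger_gap": finger opening in m.
Only numpy, scipy, OpenCV 4.12 (cv2) and the standard library are available. Lean on these libraries where they do the work, as an engineer would, in place of code of your own. Each camera call takes 0.05 s, during which the arm holds its last target.

## Working session

There is one attempt and no reset: what is moved stays moved. The work goes in short steps, Python scripts to look and compute and a tool call to move; the robot and the scene stay as the last step left them, time stands still between calls to the robot, and variables do not carry over. Pictures are saved under pics/ and viewed, and the job is handed in when it is done.

Besides the shell and the picture viewer there is one more tool, called after "Request:" in YAML: its name, and indented under it one key for each argument. jog_arm: Moves the arm, as the interface text tells. Its arguments: {"type":"object","properties":{"rows":{"type":"array"},"hand":{"type":"number"}},"required":["rows"]}

```bash
ls; mkdir -p pics; python3 - <<'E'
from bench import env, snapshot, camera_info
import cv2
for n in ("side","top"):
    im=snapshot(n); cv2.imwrite(f"pics/{n}0.png",im[:,:,::-1]); print(n,camera_info(n))
print(env.observe())
E
```

```text
pics
side {'intrinsics': array([[391.70758613,   0.        , 319.31700536],
       [  0.        , 391.70758613, 206.26613177],
       [  0.        ,   0.        ,   1.        ]]), 'k1': -0.010825389254459588, 'rvec': array([ 0.94051182, -2.41339547,  1.11335679]), 'tvec': array([0.47155169, 0.29343954, 0.46871004])}
top {'intrinsics': array([[471.92118995,   0.        , 316.34778417],
       [  0.        , 471.92118995, 203.79841056],
       [  0.        ,   0.        ,   1.        ]]), 'k1': 0.020165905264364084, 'rvec': array([ 2.20860814, -2.17124482,  0.04399273]), 'tvec': array([0.02991153, 0.60299301, 1.05791693])}
{'time_s': 0.1, 'joint_pos': array([-1.22169606,  0.60009634, -0.00253295,  1.60007543,  0.00181132,
        0.94290989, -0.07981177]), 'joint_velocities': array([ 0.00011113, -0.00154069,  0.00072449, -0.00152843, -0.00123001,
        0.00098475,  0.00089078]), 'joint_torque': array([ 4.99799877e-03, -7.77988672e+01,  1.56976718e+00, -2.58626944e+01,
        1.26551694e-02,  5.44507639e-03, -1.83736495e-05]), 'ee_pos': array([0.29930038, 0.65985181, 0.23045735]), 'eef_rot': array([-8.18471420e-05,  2.11273479e-01,  9.77426705e-01, -7.39055640e-04]), 'ft_force': array([0.47699917, 0.29226311, 0.26759149]), 'wrist_torque': array([0.01684774, 0.01957081, 0.01895792]), 'finger_gap': 0.08543596181176301}
```

View pics/side0.png

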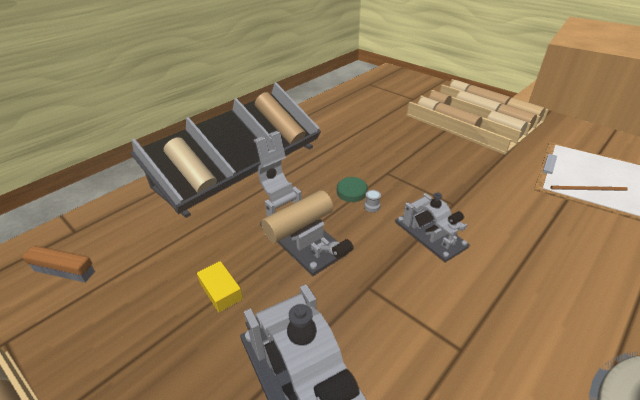

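View pics/top0.png

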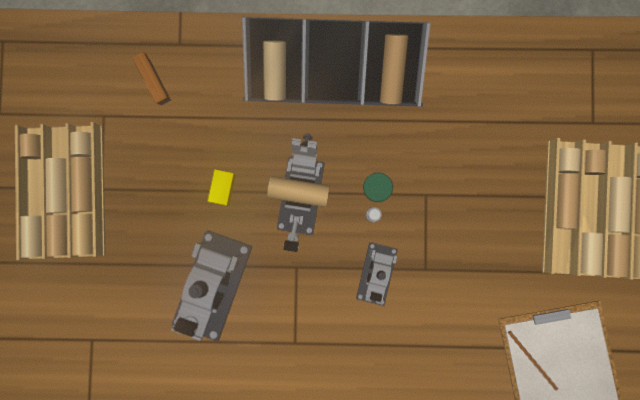

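Three clamps are in view. In the top picture the large one is at (210,285), shut and empty. The small one is at (377,273), also shut. The middle-sized one is at (300,190): open, with the core in its bed and the bolt leaning out, so it fits the description. I'll confirm it in an enlarged crop.

```bash
cat > h.py <<'E'
import numpy as np, cv2
from bench import env, snapshot, camera_info
from scipy.spatial.transform import Rotation as R
def cam(n):
    c=camera_info(n); return c['intrinsics'],c['k1'],cv2.Rodrigues(c['rvec'])[0],c['tvec']
def proj(n,P):
    c=camera_info(n); d=np.array([c['k1'],0,0,0,0.])
    return cv2.projectPoints(np.atleast_2d(P).astype(float),c['rvec'],c['tvec'],c['intrinsics'],d)[0][:,0]
def ray(n,uv):
    c=camera_info(n); d=np.array([c['k1'],0,0,0,0.])
    p=cv2.undistortPoints(np.array(uv,float).reshape(-1,1,2),c['intrinsics'],d)[:,0]
    Rm=cv2.Rodrigues(c['rvec'])[0]; o=-Rm.T@c['tvec']
    return o,np.c_[p,np.ones(len(p))]@Rm
def onz(n,uv,z):
    o,d=ray(n,uv); return o+d*((z-o[2])/d[:,2])[:,None]
def crop(im,u0,v0,w,h,s,f):
    cv2.imwrite(f,cv2.resize(im[v0:v0+h,u0:u0+w,::-1],None,fx=s,fy=s,interpolation=cv2.INTER_CUBIC))
E
python3 - <<'E'
from h import *
t=cv2.imread('pics/top0.png')[:,:,::-1]; s=cv2.imread('pics/side0.png')[:,:,::-1]
crop(t,250,125,100,135,4.4,'pics/topc.png'); crop(s,230,120,140,165,3.6,'pics/sidec.png')
print(onz('top',[(300,190),(290,246),(306,140),(0,0),(640,400)],0.0))
for n in('top','side'):
    o,_=ray(n,[(0,0)]);print(n,o)
E
```

```text
[[ 0.63450724  0.07872844  0.        ]
 [ 0.5050705   0.09924508  0.        ]
 [ 0.75123215  0.06699502  0.        ]
 [ 1.06976096  0.79132806  0.        ]
 [ 0.17986378 -0.68446276  0.        ]]
top [0.54745107 0.02777956 1.08775416]
side [0.22421177 0.4399281  0.53324404]
```

View pics/topc.png

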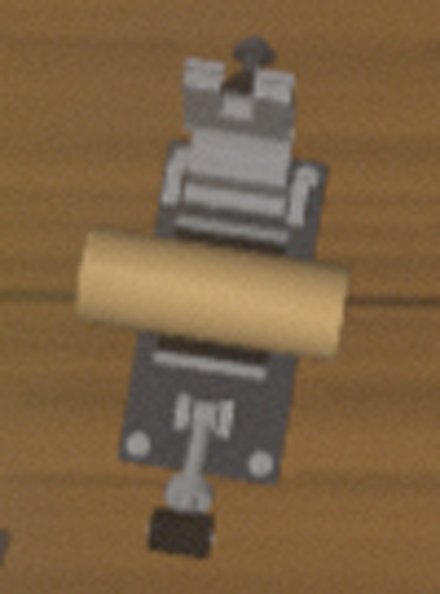

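View pics/sidec.png

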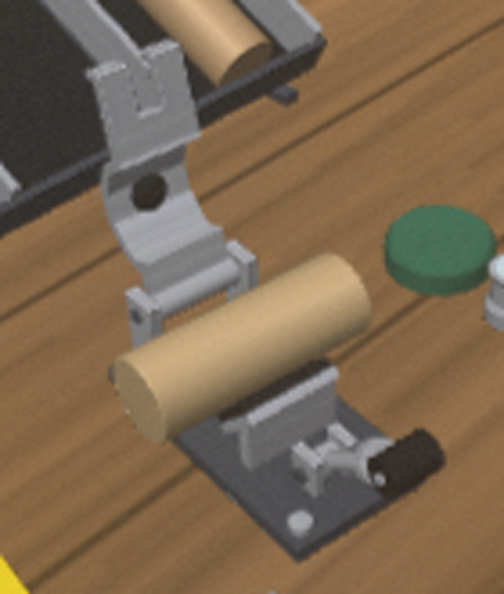

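```bash
cat >> h.py <<'E'
def W(p,P):
    x,y,th=p; P=np.atleast_2d(P)*1e-3; c,s=np.cos(th),np.sin(th)
    return np.c_[x+c*P[:,0]-s*P[:,1], y+s*P[:,0]+c*P[:,1], P[:,2]]
def capP(a,r,n,y): return [50-r*np.cos(a)+n*np.sin(a), y, 64+r*np.sin(a)+n*np.cos(a)]
def boltP(b,r,y=0): return [-60-r*np.sin(b), y, 22+r*np.cos(b)]
E
cat > fit.py <<'E'
from h import *
from scipy.optimize import least_squares
tc=lambda x,y:(250+(x+.5)/4.4-.5,125+(y+.5)/4.4-.5)
sc=lambda x,y:(230+(x+.5)/3.6-.5,120+(y+.5)/3.6-.5)
def feats(q):
    p=q[:3];b,a=q[3],q[4]
    T=[[-85,42,12],[-85,-42,12],[85,-42,12],boltP(b,74),capP(a,128,0,24),capP(a,128,0,-24)]
    S=[[-85,-42,0],boltP(b,74),capP(a,128,0,24),capP(a,128,0,-24)]
    return np.r_[proj('top',W(p,T)),proj('side',W(p,S))]
obs=np.array([tc(120,458),tc(277,484),tc(325,163),tc(181,532),tc(184,82),tc(293,99),
  sc(300,558),sc(405,470),sc(95,76),sc(182,48)])
r=least_squares(lambda q:(feats(q)-obs).ravel(),[0.63,0.08,0.0,1.2,1.9],loss='soft_l1')
print(r.x.round(4)); print((feats(r.x)-obs).round(1))
np.save('q.npy',r.x)
q=r.x;p=q[:3]
t=cv2.imread('pics/top0.png'); s=cv2.imread('pics/side0.png')
for n,im,(u0,v0,w,h,k) in (('top',t,(250,125,100,135,4.4)),('side',s,(230,120,140,165,3.6))):
    big=cv2.resize(im[v0:v0+h,u0:u0+w],None,fx=k,fy=k,interpolation=cv2.INTER_CUBIC)
    def pl(P,col,cl=True):
        uv=proj(n,W(p,P)); uv=((uv-[u0,v0]+.5)*k-.5)
        cv2.polylines(big,[uv.round().astype(int)],cl,col,1)
    for z in(0,12): pl([[-85,42,z],[-85,-42,z],[85,-42,z],[85,42,z]],(0,255,0))
    pl([boltP(q[3],0),boltP(q[3],74)],(0,0,255)); pl([boltP(q[3],74,-15),boltP(q[3],74,15)],(0,0,255))
    a=q[4]
    for nn in(0,8): pl([capP(a,128,nn,24),capP(a,128,nn,-24),capP(a,87,nn,-24),capP(a,87,nn,24)],(255,0,0))
    for y in(65,-65): pl([[24*np.cos(f),y,60+24*np.sin(f)] for f in np.linspace(0,6.28,40)],(255,0,255))
    cv2.imwrite(f'pics/ov_{n}.png',big)
E
python3 fit.py; cd pics; python3 -c "
import cv2,numpy as np
a=cv2.imread('ov_top.png');b=cv2.imread('ov_side.png');h=594
a=a[:594];b=b[:594];a=a[:, :];b=cv2.resize(b,(int(b.shape[1]*.7),int(b.shape[0]*.7)));print(a.shape,b.shape)
c=np.zeros((594,a.shape[1]+b.shape[1],3),np.uint8);c[:a.shape[0],:a.shape[1]]=a;c[:b.shape[0],a.shape[1]:]=b;cv2.imwrite('ov.png',c)"
```

```text
[ 0.6224  0.0769 -0.1514  0.9363  1.8352]
[[ -0.9  -0.2]
 [ -0.3   0.1]
 [  1.3  -0.2]
 [ -0.8   2.1]
 [  0.    0.4]
 [ -0.1   0.7]
 [ 33.1 -21.2]
 [ -0.2  -0.4]
 [ -0.5  -0.4]
 [ -1.4  -1.5]]
(594, 440, 3) (415, 352, 3)
```

View pics/ov.png

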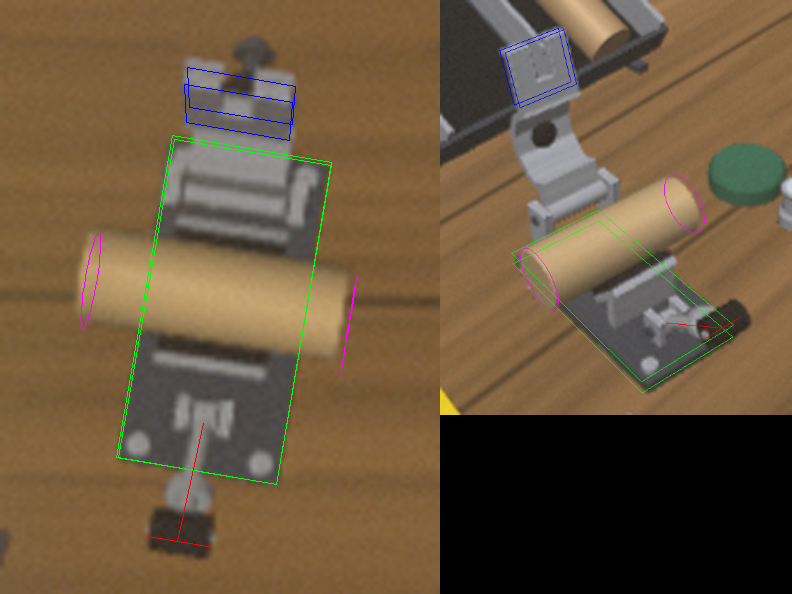

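```bash
sed -i 's/S=\[\[-85,-42,0\]/S=[[-85,42,0]/' fit.py; python3 fit.py; cd pics; python3 -c "
import cv2,numpy as np
a=cv2.imread('ov_top.png');b=cv2.imread('ov_side.png');b=cv2.resize(b,(352,415))
a=a[:594]
c=np.zeros((594,a.shape[1]+b.shape[1],3),np.uint8);c[:a.shape[0],:a.shape[1]]=a;c[:b.shape[0],a.shape[1]:]=b;cv2.imwrite('ov2.png',c)"
```

```text
[ 0.6223  0.0762 -0.1443  0.9366  1.8362]
[[-0.4  0. ]
 [ 0.3  0.1]
 [ 1.4 -0.3]
 [-0.1  2.2]
 [ 0.1  0.5]
 [-0.   0.6]
 [-2.4  0.9]
 [ 0.6 -0.8]
 [-0.3 -0.4]
 [-1.4 -1.6]]
```

View pics/ov2.png

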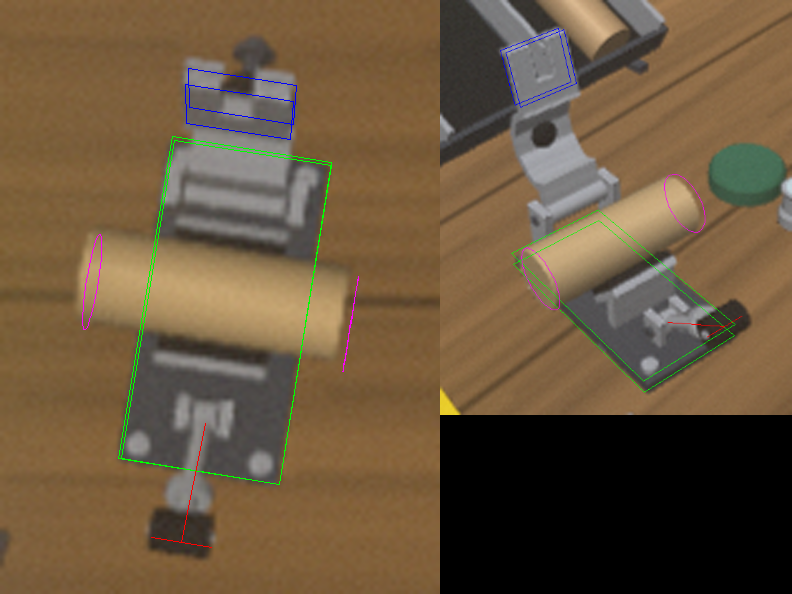

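```bash
sed -e 's/p=q\[:3\];b,a=q\[3\],q\[4\]/p=q[:3];b,a,o,cy=q[3:7]/' fit.py > fit2.py; python3 - <<'E'
s=open('fit2.py').read()
i=s.index('    T=[['); j=s.index('    return np.r_')
s=s[:i]+"""    T=[[-85+o,42,12],[-85+o,-42,12],[85+o,-42,12],boltP(b,74),capP(a,128,0,24),capP(a,128,0,-24),[0,65+cy,60],[0,-65+cy,60],[-60,0,28]]
    S=[[-85+o,42,0],boltP(b,74),capP(a,128,0,24),capP(a,128,0,-24),[0,65+cy,60],[50,0,64]]
"""+s[j:]
s=s.replace("tc(293,99),","tc(293,99),tc(88,276),tc(341,312),tc(204,415),").replace("sc(182,48)]","sc(182,48),sc(141,398),sc(198,287)]")
s=s.replace("1.2,1.9]","1.2,1.9,0,0]").replace("[-85,42,z],[-85,-42,z],[85,-42,z],[85,42,z]","[-85+q[5],42,z],[-85+q[5],-42,z],[85+q[5],-42,z],[85+q[5],42,z]").replace("y,60+24","y+q[6],60+24")
open('fit2.py','w').write(s)
E
python3 fit2.py; cd pics; python3 -c "
import cv2,numpy as np
a=cv2.imread('ov_top.png');b=cv2.imread('ov_side.png');b=cv2.resize(b,(352,415))
a=a[:594]
c=np.zeros((594,a.shape[1]+b.shape[1],3),np.uint8);c[:a.shape[0],:a.shape[1]]=a;c[:b.shape[0],a.shape[1]:]=b;cv2.imwrite('ov3.png',c)"
```

```text
[ 0.6251  0.0756 -0.142   0.9721  1.8114 -3.2982  2.5477]
[[-0.2  0.3]
 [ 0.5  0.2]
 [ 1.4 -0.2]
 [ 0.3  1.6]
 [ 0.1  0.5]
 [-0.1  0.6]
 [ 0.  -0.1]
 [ 1.2  1.1]
 [ 0.5  0.6]
 [-2.   1. ]
 [ 0.2 -0.5]
 [-0.3 -0.7]
 [-1.4 -2. ]
 [-1.3  0.1]
 [-1.9 -0.2]]
```

View pics/ov3.png

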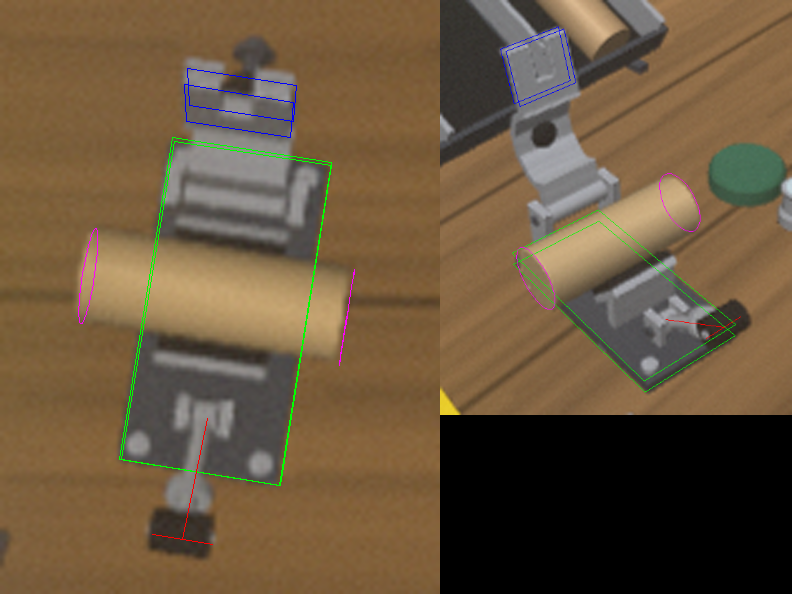

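Request:
jog_arm:
  rows:
    - [[-40,-22,0],-2]
    - [[-80,-43,0],-4]
    - [[-120,-65,0],-6]
    - [[-160,-87,0],-8]
    - [[-200,-108,0],-10]
    - [[-240,-130,0],-12]
    - [[-280,-152,0],-14]
    - [[-320,-173,0],-15]
    - [[-360,-195,0],-16]
    - [[-400,-216,0],-16.3]
  hand: 255

```text
time_s: 1.1
ee_pos: [0.5751, 0.2961, 0.2306]
eef_rot: [-0.0, 0.07, 0.998, -0.001]
ft_force: [0.2, 0.3, -0.2]
finger_gap: 0.0001
```

```bash
cat >> h.py <<'E'
P0=(0.6256,0.0760,-0.142)
def st(P=P0, tgt=None):
    s=env.observe(); e=s['ee_pos']; c,sn=np.cos(P[2]),np.sin(P[2]); d=e[:2]-P[:2]
    cl=np.array([c*d[0]+sn*d[1],-sn*d[0]+c*d[1],e[2]])*1e3
    q=s['eef_rot']; M=R.from_quat(q[[1,2,3,0]]).as_matrix(); C=np.array([[c,-sn,0],[sn,c,0],[0,0,1]])
    f=C.T@s['ft_force']
    yaw=np.degrees(np.arctan2(M[1,1],M[0,1])-P[2]-np.pi/2)
    print('t',round(s['time_s'],2),'clampTCP',cl.round(1),'roll needed',round(yaw,2),'tilt',M[:,2].round(3),'Fclamp',f.round(2),'gap',round(s['finger_gap']*1e3,1))
    if tgt is not None: print('shift', (M.T@C@(np.array(tgt)-cl)).round(1))
E
python3 -c "
from h import *
st(tgt=[130,0,225])"
```

```text
t 1.1 clampTCP [-81.1 210.7 230.6] roll needed 0.07 tilt [-0.001 -0.002 -1.   ] Fclamp [ 0.17  0.29 -0.22] gap 0.1
shift [-210.8 -211.     5.8]
```

Request:
jog_arm:
  rows:
    - [[-35,-20,-5],0]
    - [[-70,-45,-8],0]
    - [[-105,-75,-8],0]
    - [[-140,-110,-8],0]
    - [[-170,-145,-8],0]
    - [[-195,-180,-6],0]
    - [[-208,-205,-3],0]
    - [[-211,-211,2],0]
    - [[-211,-211,5],0]
    - [[-211,-211,6],0]

```text
time_s: 2.1
ee_pos: [0.7536, 0.0596, 0.224]
eef_rot: [-0.001, 0.069, 0.998, -0.0]
ft_force: [-0.7, 0.0, -0.4]
finger_gap: -0.0
```

```bash
python3 -c "
from h import *
st(tgt=[130,0,170])
im=snapshot('side'); crop(im,200,60,200,220,2.7,'pics/s1.png')
im=snapshot('top'); cv2.imwrite('pics/t1.png',im[:,:,::-1])
"
```

```text
t 2.1 clampTCP [129.    1.9 224. ] roll needed 0.17 tilt [-0.003 -0.    -1.   ] Fclamp [-0.74 -0.1  -0.38] gap -0.0
shift [-1.1 -1.9 54. ]
```

View pics/s1.png

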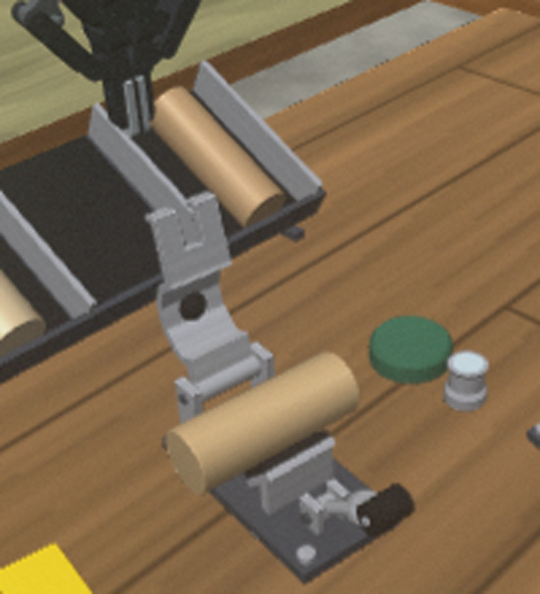

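The side picture shows the closed fingers at crop (130,125), behind and above the open half, which is where I want them. Next I descend behind the lip and begin to swing it over.

Request:
jog_arm:
  rows:
    - [[0,-2,20],0.1]
    - [[0,-2,40],0.1]
    - [[0,-2,56],0.1]
    - [[2,-2,59],0.1]
    - [[10,-2,59],0.1]
    - [[18,-2,59],0.1]
    - [[26,-2,59],0.1]
    - [[34,-2,58],0.1]
    - [[42,-2,57],0.1]
    - [[50,-2,56],0.1]

```text
time_s: 3.2
ee_pos: [0.7043, 0.0652, 0.1699]
eef_rot: [0.001, 0.07, 0.998, -0.0]
ft_force: [3.6, -0.8, 2.8]
finger_gap: 0.0
```

```bash
python3 -c "
from h import *
st(tgt=[51,0,168])
im=snapshot('side'); crop(im,200,60,200,220,2.7,'pics/s2.png')
"
```

```text
t 3.2 clampTCP [ 79.4   0.4 169.9] roll needed 0.12 tilt [ 0.001 -0.    -1.   ] Fclamp [ 3.67 -0.31  2.8 ] gap 0.0
shift [28.4 -0.4  1.8]
```

View pics/s2.png

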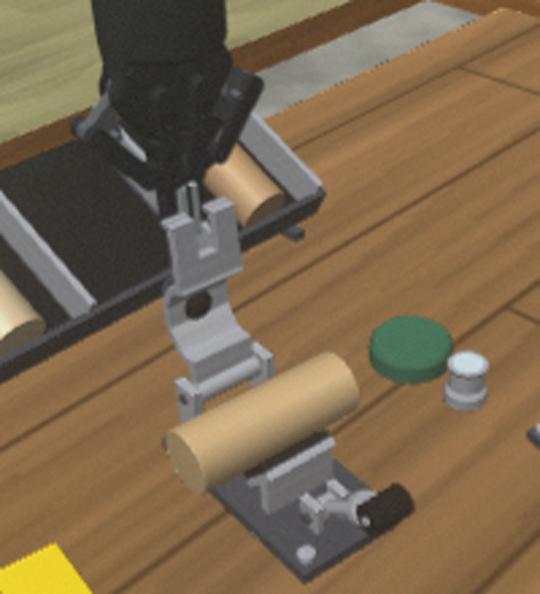

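The half is moving with the fingers centred across the slot, and the force is about 4 N. I continue along the arc.

Request:
jog_arm:
  rows:
    - [[14,0,0],0]
    - [[28,0,2],0]
    - [[38,0,4],0]
    - [[48,0,6],0]
    - [[58,0,10],0]
    - [[68,0,14],0]
    - [[77,0,20],0]
    - [[85,0,26],0]
    - [[94,0,32],0]
    - [[100,0,36],0]

```text
time_s: 4.25
ee_pos: [0.6025, 0.0793, 0.1329]
eef_rot: [-0.001, 0.07, 0.998, -0.0]
ft_force: [1.7, -0.2, 0.5]
finger_gap: -0.0
```

```bash
python3 -c "
from h import *
st(tgt=[-45.5,0,105.3])
im=snapshot('side'); crop(im,200,60,200,220,2.7,'pics/s3.png')
"
```

```text
t 4.25 clampTCP [-23.3   0.  132.9] roll needed 0.15 tilt [-0.002 -0.    -1.   ] Fclamp [1.68 0.03 0.53] gap -0.0
shift [22.1  0.1 27.7]
```

View pics/s3.png

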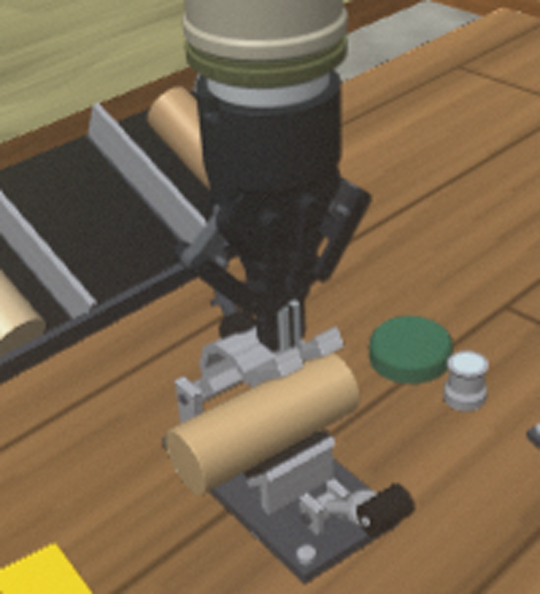

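Request:
jog_arm:
  rows:
    - [[4,0,4],0]
    - [[8,0,8],0]
    - [[12,0,13],0]
    - [[16,0,18],0]
    - [[19,0,22],0]
    - [[22,0,26],0]
    - [[25,0,30],0]
    - [[28,0,33],0]
    - [[30,0,35],0]
    - [[31,0,36],0]

```text
time_s: 5.3
ee_pos: [0.5702, 0.0838, 0.0964]
eef_rot: [-0.002, 0.069, 0.998, -0.0]
ft_force: [1.7, -0.7, 0.7]
finger_gap: 0.0001
```

```bash
python3 -c "
from h import *
st(tgt=[-54.5,0,90])
im=snapshot('side'); crop(im,200,60,200,220,2.7,'pics/s4.png')
"
```

```text
t 5.3 clampTCP [-55.9  -0.2  96.4] roll needed 0.18 tilt [-0.004 -0.001 -1.   ] Fclamp [ 1.74 -0.42  0.73] gap 0.1
shift [-1.4  0.2  6.4]
```

View pics/s4.png

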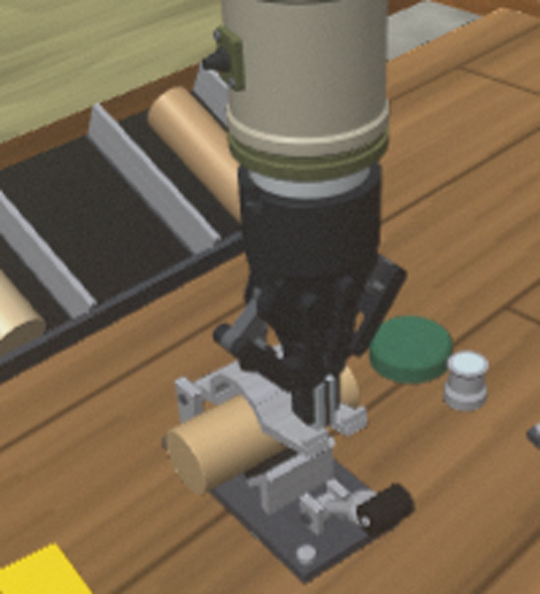

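Request:
jog_arm:
  rows:
    - [[0,0,0.5],0]
    - [[-0.5,0,1],0]
    - [[-0.5,0,1.5],0]
    - [[-1,0,2],0]
    - [[-1,0,2.5],0]
    - [[-1,0,3],0]
    - [[-1,0,3.5],0]
    - [[-1,0,4],0]
    - [[-1,0,4.5],0]
    - [[-1,0,5],0]

```text
time_s: 6.35
ee_pos: [0.5711, 0.0836, 0.0913]
eef_rot: [-0.002, 0.069, 0.998, -0.001]
ft_force: [0.4, -0.5, 0.7]
finger_gap: -0.0001
```

```bash
python3 -c "
from h import *
st(tgt=[-54.5,0,90])"
```

```text
t 6.35 clampTCP [-55.   -0.2  91.3] roll needed 0.18 tilt [-0.004 -0.001 -1.   ] Fclamp [ 0.48 -0.47  0.7 ] gap -0.1
shift [-0.5  0.2  1.3]
```

Request:
jog_arm:
  rows:
    - [[0,0,0.2],0]
    - [[0,0,0.4],0]
    - [[0,0,0.6],0]
    - [[0,0,0.8],0]
    - [[0,0,1],0]
    - [[0,0,1.2],0]
    - [[0,0,1.4],0]
    - [[0,0,1.6],0]
    - [[0,0,1.8],0]
    - [[0,0,2],0]

```text
time_s: 7.35
ee_pos: [0.5711, 0.0836, 0.0892]
eef_rot: [-0.002, 0.069, 0.998, -0.001]
ft_force: [-0.9, -0.0, 1.4]
finger_gap: -0.0001
```

```bash
python3 -c "
from h import *
st()
im=snapshot('side'); crop(im,250,160,120,120,5,'pics/s5.png')"
```

```text
t 7.35 clampTCP [-55.1  -0.2  89.2] roll needed 0.18 tilt [-0.004 -0.001 -1.   ] Fclamp [-0.86 -0.15  1.37] gap -0.1
```

View pics/s5.png

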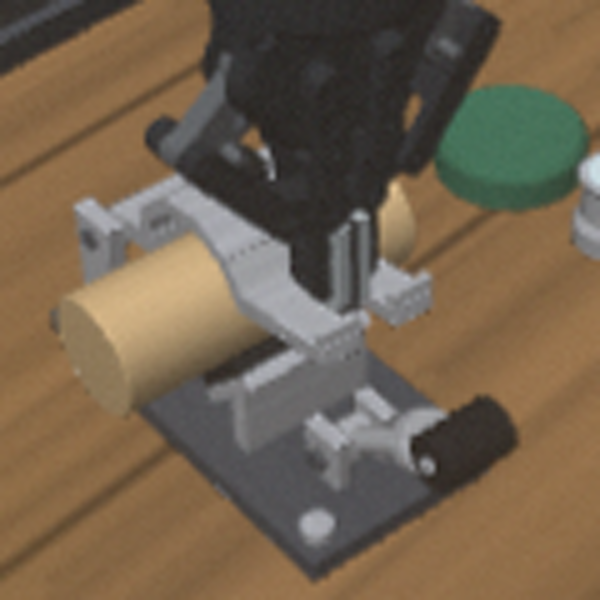

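Request:
jog_arm:
  rows:
    - [[0,0,0.2],0]
    - [[0,0,0.4],0]
    - [[0,0,0.6],0]
    - [[0,0,0.8],0]
    - [[0,0,0.8],0]
    - [[0,0,0.8],0]
    - [[0,0,0.8],0]
    - [[0,0,0.8],0]
    - [[0,0,0.8],0]
    - [[0,0,0.8],0]

```text
time_s: 8.4
ee_pos: [0.5711, 0.0836, 0.0884]
eef_rot: [-0.002, 0.069, 0.998, -0.001]
ft_force: [0.1, -0.3, 0.4]
finger_gap: 0.0001
```

Request:
jog_arm:
  rows:
    - [[0,0,0.1],0]
    - [[0,0,0.2],0]
    - [[0,0,0.3],0]
    - [[0,0,0.4],0]
    - [[0,0,0.5],0]
    - [[0,0,0.6],0]
    - [[0,0,0.7],0]
    - [[0,0,0.8],0]
    - [[0,0,0.8],0]
    - [[0,0,0.8],0]

```text
time_s: 9.4
ee_pos: [0.5711, 0.0836, 0.0876]
eef_rot: [-0.002, 0.069, 0.998, -0.001]
ft_force: [0.2, -0.1, 1.7]
finger_gap: 0.0002
```

```bash
python3 -c "
from h import *
for i in range(1): st()
"
```

```text
t 9.4 clampTCP [-55.   -0.2  87.6] roll needed 0.18 tilt [-0.004 -0.001 -1.   ] Fclamp [ 0.24 -0.08  1.69] gap 0.2
```

Request:
jog_arm:
  rows:
    - [[0,0,0.1],0]
    - [[0,0,0.2],0]
    - [[0,0,0.3],0]
    - [[0,0,0.4],0]
    - [[0,0,0.5],0]
    - [[0,0,0.6],0]
    - [[0,0,0.7],0]
    - [[0,0,0.8],0]
    - [[0,0,0.8],0]
    - [[0,0,0.8],0]

```text
time_s: 10.4
ee_pos: [0.5711, 0.0836, 0.0868]
eef_rot: [-0.002, 0.069, 0.998, -0.001]
ft_force: [-1.0, 0.2, -0.3]
finger_gap: 0.0001
```

Request:
jog_arm:
  rows:
    - [[0,0,0.1],0]
    - [[0,0,0.2],0]
    - [[0,0,0.3],0]
    - [[0,0,0.4],0]
    - [[0,0,0.5],0]
    - [[0,0,0.6],0]
    - [[0,0,0.7],0]
    - [[0,0,0.7],0]
    - [[0,0,0.7],0]
    - [[0,0,0.7],0]

```text
time_s: 11.4
ee_pos: [0.5711, 0.0836, 0.0861]
eef_rot: [-0.002, 0.069, 0.998, -0.001]
ft_force: [-0.4, 0.1, 1.4]
finger_gap: 0.0002
```

Request:
jog_arm:
  rows:
    - [[0,0,0.1],0]
    - [[0,0,0.2],0]
    - [[0,0,0.3],0]
    - [[0,0,0.4],0]
    - [[0,0,0.5],0]
    - [[0,0,0.6],0]
    - [[0,0,0.7],0]
    - [[0,0,0.8],0]
    - [[0,0,0.8],0]
    - [[0,0,0.8],0]

```text
time_s: 12.4
ee_pos: [0.5711, 0.0836, 0.0853]
eef_rot: [-0.002, 0.069, 0.998, -0.001]
ft_force: [-0.3, 0.5, 0.8]
finger_gap: 0.0003
```

Request:
jog_arm:
  rows:
    - [[0,0,0.1],0]
    - [[0,0,0.2],0]
    - [[0,0,0.3],0]
    - [[0,0,0.4],0]
    - [[0,0,0.5],0]
    - [[0,0,0.6],0]
    - [[0,0,0.7],0]
    - [[0,0,0.8],0]
    - [[0,0,0.8],0]
    - [[0,0,0.8],0]

```text
time_s: 13.4
ee_pos: [0.5711, 0.0836, 0.0845]
eef_rot: [-0.002, 0.069, 0.998, -0.001]
ft_force: [-0.4, -0.9, -0.0]
finger_gap: 0.0
```

```bash
python3 -c "
from h import *
st()
im=snapshot('side'); crop(im,270,180,80,60,8,'pics/s6.png')"
```

```text
t 13.4 clampTCP [-55.   -0.2  84.5] roll needed 0.18 tilt [-0.004 -0.001 -1.   ] Fclamp [-0.26 -0.92 -0.02] gap 0.0
```

View pics/s6.png

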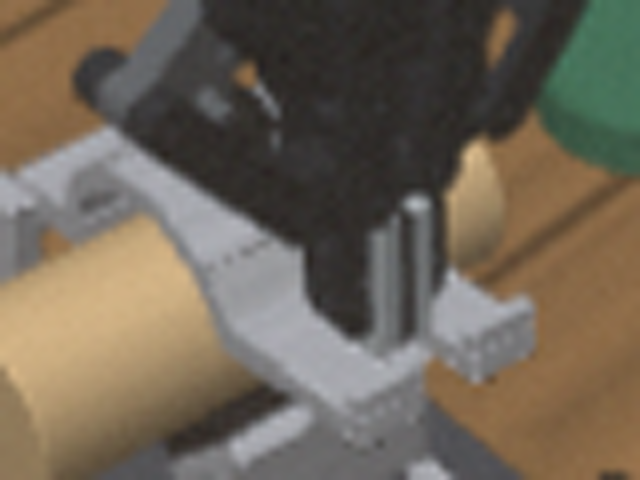

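```bash
python3 -c "
from h import *
a5=cv2.imread('pics/s5.png'); a6=cv2.imread('pics/s6.png')
a5=cv2.resize(a5[100:400,100:500],None,fx=1.6,fy=1.6)
o=[]
A=np.hstack([a5[:480],a6[:,:]])
for k,(a,col) in enumerate([(0.02,(0,0,255)),(0.08,(0,255,0)),(0.14,(255,0,0))]):
  P=[capP(a,128,13,24),capP(a,128,13,7),capP(a,128,0,7),capP(a,128,0,24)]
  uv=proj('side',W(P0,P)); 
  uv6=((uv-[270,180]+.5)*8-.5)
  cv2.polylines(a6,[uv6.round().astype(int)],True,col,1)
cv2.imwrite('pics/s6o.png',a6)
"
```

```text
(no output)
```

View pics/s6o.png

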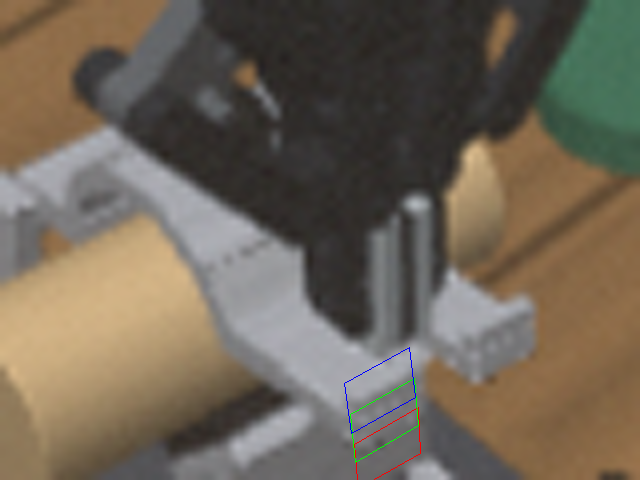

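Request:
jog_arm:
  rows:
    - [[0,0,0.1],0]
    - [[0,0,0.2],0]
    - [[0,0,0.3],0]
    - [[0,0,0.4],0]
    - [[0,0,0.5],0]
    - [[0,0,0.6],0]
    - [[0,0,0.7],0]
    - [[0,0,0.8],0]
    - [[0,0,0.8],0]
    - [[0,0,0.8],0]

```text
time_s: 14.45
ee_pos: [0.5711, 0.0835, 0.0837]
eef_rot: [-0.002, 0.069, 0.998, -0.001]
ft_force: [0.0, -0.2, 0.1]
finger_gap: -0.0001
```

Request:
jog_arm:
  rows:
    - [[0,0,0.1],0]
    - [[0,0,0.2],0]
    - [[0,0,0.3],0]
    - [[0,0,0.4],0]
    - [[0,0,0.5],0]
    - [[0,0,0.6],0]
    - [[0,0,0.7],0]
    - [[0,0,0.8],0]
    - [[0,0,0.8],0]
    - [[0,0,0.8],0]

```text
time_s: 15.45
ee_pos: [0.5711, 0.0835, 0.0829]
eef_rot: [-0.002, 0.069, 0.998, -0.001]
ft_force: [-0.9, -0.1, 0.7]
finger_gap: 0.0005
```

Request:
jog_arm:
  rows:
    - [[0,0,0.1],0]
    - [[0,0,0.2],0]
    - [[0,0,0.3],0]
    - [[0,0,0.4],0]
    - [[0,0,0.5],0]
    - [[0,0,0.6],0]
    - [[0,0,0.7],0]
    - [[0,0,0.8],0]
    - [[0,0,0.8],0]
    - [[0,0,0.8],0]

```text
time_s: 16.45
ee_pos: [0.5711, 0.0836, 0.0821]
eef_rot: [-0.002, 0.069, 0.998, -0.001]
ft_force: [0.1, 0.2, 0.8]
finger_gap: -0.0001
```

Request:
jog_arm:
  rows:
    - [[0,0,0.1],0]
    - [[0,0,0.2],0]
    - [[0,0,0.3],0]
    - [[0,0,0.4],0]
    - [[0,0,0.5],0]
    - [[0,0,0.6],0]
    - [[0,0,0.7],0]
    - [[0,0,0.8],0]
    - [[0,0,0.8],0]
    - [[0,0,0.8],0]

```text
time_s: 17.45
ee_pos: [0.5711, 0.0836, 0.0813]
eef_rot: [-0.002, 0.069, 0.998, -0.001]
ft_force: [0.0, 0.4, 0.7]
finger_gap: -0.0002
```

```bash
python3 -c "
from h import *
st()
im=snapshot('side'); crop(im,270,180,80,60,8,'pics/s7.png')
a6=cv2.imread('pics/s7.png')
for k,(a,col) in enumerate([(0.02,(0,0,255)),(0.08,(0,255,0)),(0.14,(255,0,0))]):
  P=[capP(a,128,13,24),capP(a,128,13,7),capP(a,128,0,7),capP(a,128,0,24)]
  uv6=((proj('side',W(P0,P))-[270,180]+.5)*8-.5)
  cv2.polylines(a6,[uv6.round().astype(int)],True,col,1)
cv2.imwrite('pics/s7o.png',a6)
"
```

```text
t 17.45 clampTCP [-55.   -0.2  81.3] roll needed 0.18 tilt [-0.004 -0.001 -1.   ] Fclamp [-0.05  0.36  0.67] gap -0.2
```

View pics/s7o.png

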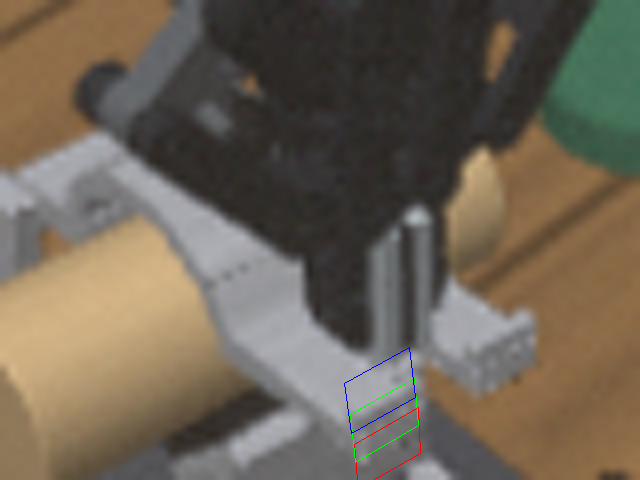

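The half moves with the fingers: the right tine dropped from crop row 300 to 315. So it is moving freely and the pad hasn't met the core yet. I keep feeling downward.

Request:
jog_arm:
  rows:
    - [[0,0,0.1],0]
    - [[0,0,0.2],0]
    - [[0,0,0.3],0]
    - [[0,0,0.4],0]
    - [[0,0,0.5],0]
    - [[0,0,0.6],0]
    - [[0,0,0.7],0]
    - [[0,0,0.8],0]
    - [[0,0,0.8],0]
    - [[0,0,0.8],0]

```text
time_s: 18.5
ee_pos: [0.5711, 0.0835, 0.0805]
eef_rot: [-0.002, 0.069, 0.998, -0.001]
ft_force: [-0.5, -0.1, 0.7]
finger_gap: -0.0003
```

Request:
jog_arm:
  rows:
    - [[0,0,0.1],0]
    - [[0,0,0.2],0]
    - [[0,0,0.3],0]
    - [[0,0,0.4],0]
    - [[0,0,0.5],0]
    - [[0,0,0.6],0]
    - [[0,0,0.7],0]
    - [[0,0,0.8],0]
    - [[0,0,0.8],0]
    - [[0,0,0.8],0]

```text
time_s: 19.5
ee_pos: [0.5711, 0.0836, 0.0797]
eef_rot: [-0.002, 0.069, 0.998, -0.001]
ft_force: [0.1, 1.2, 1.2]
finger_gap: 0.0002
```

Request:
jog_arm:
  rows:
    - [[0,0,0.1],0]
    - [[0,0,0.2],0]
    - [[0,0,0.3],0]
    - [[0,0,0.4],0]
    - [[0,0,0.5],0]
    - [[0,0,0.6],0]
    - [[0,0,0.7],0]
    - [[0,0,0.8],0]
    - [[0,0,0.8],0]
    - [[0,0,0.8],0]

```text
time_s: 20.5
ee_pos: [0.5712, 0.0836, 0.0789]
eef_rot: [-0.002, 0.069, 0.998, -0.001]
ft_force: [-0.1, 0.6, 0.6]
finger_gap: 0.0001
```

Request:
jog_arm:
  rows:
    - [[0,0,0.1],0]
    - [[0,0,0.2],0]
    - [[0,0,0.3],0]
    - [[0,0,0.4],0]
    - [[0,0,0.5],0]
    - [[0,0,0.6],0]
    - [[0,0,0.7],0]
    - [[0,0,0.8],0]
    - [[0,0,0.8],0]
    - [[0,0,0.8],0]

```text
time_s: 21.5
ee_pos: [0.5712, 0.0836, 0.0781]
eef_rot: [-0.002, 0.069, 0.998, -0.001]
ft_force: [0.4, 0.2, 0.9]
finger_gap: -0.0002
```

Request:
jog_arm:
  rows:
    - [[0,0,0.1],0]
    - [[0,0,0.2],0]
    - [[0,0,0.3],0]
    - [[0,0,0.4],0]
    - [[0,0,0.5],0]
    - [[0,0,0.6],0]
    - [[0,0,0.7],0]
    - [[0,0,0.8],0]
    - [[0,0,0.8],0]
    - [[0,0,0.8],0]

```text
time_s: 22.5
ee_pos: [0.5712, 0.0836, 0.0773]
eef_rot: [-0.002, 0.069, 0.998, -0.001]
ft_force: [-0.1, -0.4, 1.0]
finger_gap: -0.0003
```

Request:
jog_arm:
  rows:
    - [[0,0,0.1],0]
    - [[0,0,0.2],0]
    - [[0,0,0.3],0]
    - [[0,0,0.4],0]
    - [[0,0,0.5],0]
    - [[0,0,0.6],0]
    - [[0,0,0.7],0]
    - [[0,0,0.8],0]
    - [[0,0,0.8],0]
    - [[0,0,0.8],0]

```text
time_s: 23.5
ee_pos: [0.5712, 0.0835, 0.0765]
eef_rot: [-0.002, 0.069, 0.998, -0.001]
ft_force: [-1.4, -0.8, 2.1]
finger_gap: 0.0
```

Request:
jog_arm:
  rows:
    - [[0,0,0.1],0]
    - [[0,0,0.2],0]
    - [[0,0,0.3],0]
    - [[0,0,0.4],0]
    - [[0,0,0.4],0]
    - [[0,0,0.5],0]
    - [[0,0,0.5],0]
    - [[0,0,0.5],0]
    - [[0,0,0.5],0]
    - [[0,0,0.5],0]

```text
time_s: 24.5
ee_pos: [0.5711, 0.0836, 0.076]
eef_rot: [-0.002, 0.069, 0.998, -0.001]
ft_force: [-1.6, 0.7, 3.4]
finger_gap: -0.0002
```

Request:
jog_arm:
  rows:
    - [[0,0,0.1],0]
    - [[0,0,0.2],0]
    - [[0,0,0.3],0]
    - [[0,0,0.4],0]
    - [[0,0,0.4],0]
    - [[0,0,0.4],0]
    - [[0,0,0.4],0]
    - [[0,0,0.4],0]
    - [[0,0,0.4],0]
    - [[0,0,0.4],0]

```text
time_s: 25.5
ee_pos: [0.5711, 0.0836, 0.0756]
eef_rot: [-0.002, 0.069, 0.998, -0.001]
ft_force: [-2.2, 0.1, 4.1]
finger_gap: 0.0003
```

Request:
jog_arm:
  rows:
    - [[0,0,0.1],0]
    - [[0,0,0.2],0]
    - [[0,0,0.3],0]
    - [[0,0,0.4],0]
    - [[0,0,0.4],0]
    - [[0,0,0.4],0]
    - [[0,0,0.4],0]
    - [[0,0,0.4],0]
    - [[0,0,0.4],0]
    - [[0,0,0.4],0]

```text
time_s: 26.5
ee_pos: [0.5711, 0.0836, 0.0754]
eef_rot: [-0.002, 0.069, 0.998, -0.001]
ft_force: [-1.8, 0.4, 6.2]
finger_gap: -0.0002
```

Request:
jog_arm:
  rows:
    - [[0,0,0.1],0]
    - [[0,0,0.2],0]
    - [[0,0,0.3],0]
    - [[0,0,0.4],0]
    - [[0,0,0.5],0]
    - [[0,0,0.5],0]
    - [[0,0,0.6],0]
    - [[0,0,0.6],0]
    - [[0,0,0.6],0]
    - [[0,0,0.6],0]

```text
time_s: 27.5
ee_pos: [0.5711, 0.0836, 0.0752]
eef_rot: [-0.002, 0.069, 0.998, -0.0]
ft_force: [-1.7, 0.3, 8.3]
finger_gap: -0.0004
```

Request:
jog_arm:
  rows:
    - [[0,0,0.1],0]
    - [[0,0,0.2],0]
    - [[0,0,0.3],0]
    - [[0,0,0.4],0]
    - [[0,0,0.5],0]
    - [[0,0,0.6],0]
    - [[0,0,0.7],0]
    - [[0,0,0.8],0]
    - [[0,0,0.8],0]
    - [[0,0,0.8],0]

```text
time_s: 28.5
ee_pos: [0.5711, 0.0836, 0.075]
eef_rot: [-0.002, 0.069, 0.998, -0.0]
ft_force: [-3.6, -0.3, 11.7]
finger_gap: -0.0003
```

About 12 N on the lip with the pad on the core, in the 8–15 N range, so the half is bedded at about 0.03 rad. Next I lift off, open partly and move over the knob.

Request:
jog_arm:
  rows:
    - [[0,0,-4],0]
    - [[0,0,-15],0]
    - [[2,0,-35],0]
    - [[15,0,-55],0]
    - [[30,0,-65],0]
    - [[45,0,-70],0]
    - [[58,0,-70],0]
    - [[65,0,-70],0]
    - [[65,0,-70],0]
    - [[65,0,-70],0]
  hand: 105

```text
time_s: 29.5
ee_pos: [0.5072, 0.0927, 0.1448]
eef_rot: [-0.002, 0.069, 0.998, -0.001]
ft_force: [0.6, 0.6, 0.0]
finger_gap: 0.0501
```

```bash
python3 -c "
from h import *
st(tgt=[-120,0,110])
im=snapshot('side'); crop(im,250,150,140,110,5,'pics/s8.png')
im=snapshot('top'); crop(im,250,150,100,110,5,'pics/t8.png')
print(proj('side',env.observe()['ee_pos']),proj('top',env.observe()['ee_pos']))
"
```

```text
t 29.5 clampTCP [-119.6   -0.2  144.8] roll needed 0.19 tilt [-0.004 -0.001 -1.   ] Fclamp [0.48 0.7  0.  ] gap 50.1
shift [ 0.3  0.3 34.8]
[[342.47582644 211.68075109]] [[288.52307009 247.57838272]]
```

View pics/s8.png

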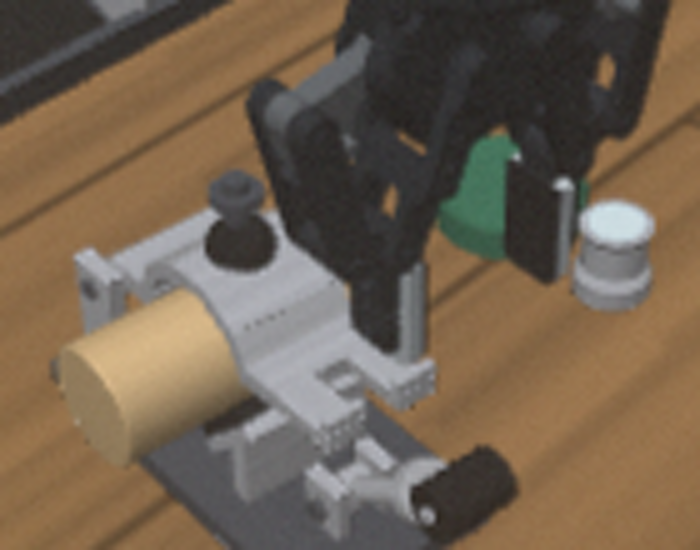

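View pics/t8.png

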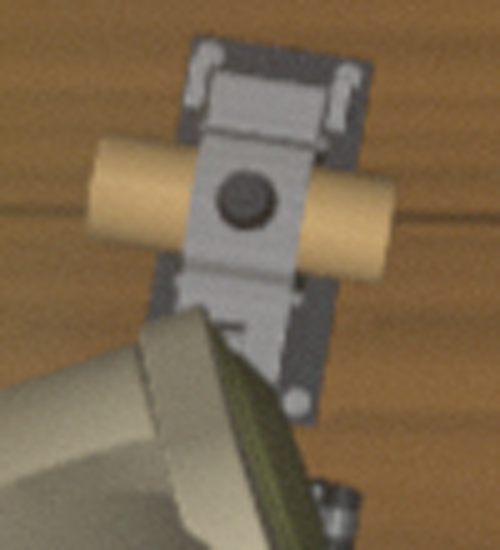

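```bash
python3 -c "
from h import *
print('strip', (proj('side',W(P0,[[-119.6-11,-.2,147]]))-[250,150]+.5)*5-.5)
im=cv2.imread('pics/s8.png')
for b,col in((0.92,(0,255,0)),(1.0,(0,0,255))):
  c=boltP(b,74)
  for y in(15,-15):
    P=[[c[0]+11*np.cos(f),y,c[2]+11*np.sin(f)] for f in np.linspace(0,6.28,40)]
    cv2.polylines(im,[(((proj('side',W(P0,P))-[250,150]+.5)*5-.5)).round().astype(int)],True,col,1)
cv2.imwrite('pics/s8o.png',im[350:,200:])
"
```

```text
strip [[489.67433382 324.25068973]]
```

View pics/s8o.png

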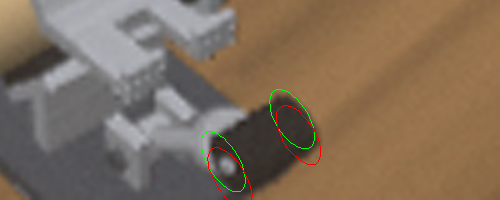

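The knob lies at about x=-120, z=65 mm in the clamp frame (crop (465,490)), and the finger-tip check agrees with calibration to about 1 px. I descend around it and pinch.

Request:
jog_arm:
  rows:
    - [[0,0,15],0]
    - [[0,0,30],0]
    - [[0,0,45],0]
    - [[0,0,60],0]
    - [[0,0,75],0]
    - [[0,0,85],0]
    - [[0,0,92],0]
    - [[0,0,96],0]
    - [[0,0,98],0]
    - [[0,0,98],0]

```text
time_s: 30.6
ee_pos: [0.5073, 0.0926, 0.0469]
eef_rot: [-0.002, 0.069, 0.998, -0.0]
ft_force: [0.2, -0.2, 0.2]
finger_gap: 0.0505
```

```bash
python3 -c "
from h import *
st()
im=snapshot('side'); crop(im,270,160,120,110,5,'pics/s9.png')
"
```

```text
t 30.6 clampTCP [-119.5   -0.3   46.9] roll needed 0.17 tilt [-0.003 -0.001 -1.   ] Fclamp [ 0.25 -0.16  0.16] gap 50.5
```

View pics/s9.png

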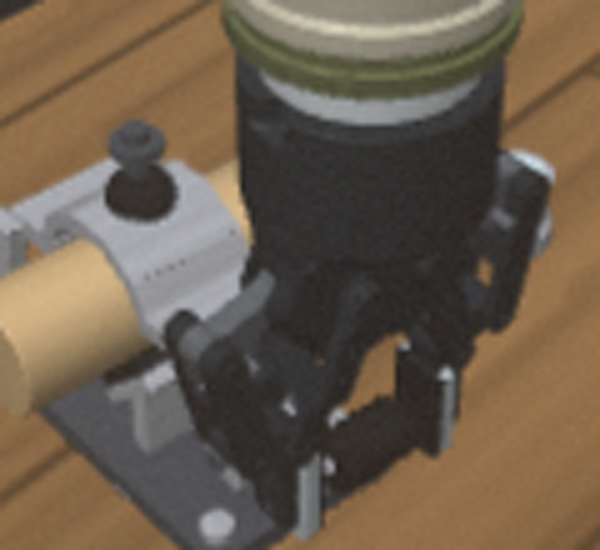

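The knob sits between the pads (crop (370,440)). I close on it.

Request:
jog_arm:
  rows:
    - [[0,0,0],0]
    - [[0,0,0],0]
    - [[0,0,0],0]
    - [[0,0,0],0]
    - [[0,0,0],0]
    - [[0,0,0],0]
    - [[0,0,0],0]
    - [[0,0,0],0]
    - [[0,0,0],0]
    - [[0,0,0],0]
  hand: 255

```text
time_s: 31.65
ee_pos: [0.5068, 0.0922, 0.047]
eef_rot: [-0.002, 0.07, 0.998, -0.001]
ft_force: [-2.4, -4.0, 1.7]
finger_gap: 0.029
```

```bash
python3 -c "
from h import *
st()
im=snapshot('side'); crop(im,270,160,120,110,5,'pics/s10.png')
"
```

```text
t 31.65 clampTCP [-119.9   -0.8   47. ] roll needed 0.14 tilt [-0.004 -0.001 -1.   ] Fclamp [-1.85 -4.29  1.7 ] gap 29.0
```

View pics/s10.png

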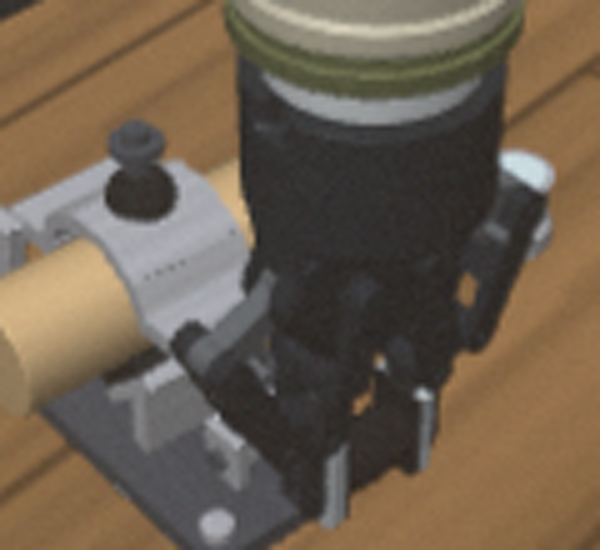

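Pinched: gap 29 mm, with a 4 N sideways reaction that says the knob is about 1 mm towards -y. I draw the head out along the bolt and correct y.

Request:
jog_arm:
  rows:
    - [[2,-0.3,-1.4],0]
    - [[4,-0.6,-2.8],0]
    - [[6.5,-0.8,-4.5],0]
    - [[9,-0.8,-6.3],0]
    - [[12,-0.8,-8.4],0]
    - [[15,-0.8,-10.5],0]
    - [[18,-0.8,-12.6],0]
    - [[19.7,-0.8,-13.8],0]
    - [[19.7,-0.8,-13.8],0]
    - [[19.7,-0.8,-13.8],0]

```text
time_s: 32.7
ee_pos: [0.4887, 0.0946, 0.0613]
eef_rot: [-0.001, 0.07, 0.998, -0.0]
ft_force: [5.8, -2.4, -5.9]
finger_gap: 0.0287
```

```bash
python3 -c "
from h import *
st()
im=snapshot('side'); crop(im,270,150,120,120,5,'pics/s11.png')
"
```

```text
t 32.7 clampTCP [-138.2   -1.    61.3] roll needed 0.15 tilt [-0.001 -0.    -1.   ] Fclamp [ 6.06 -1.55 -5.88] gap 28.7
```

View pics/s11.png

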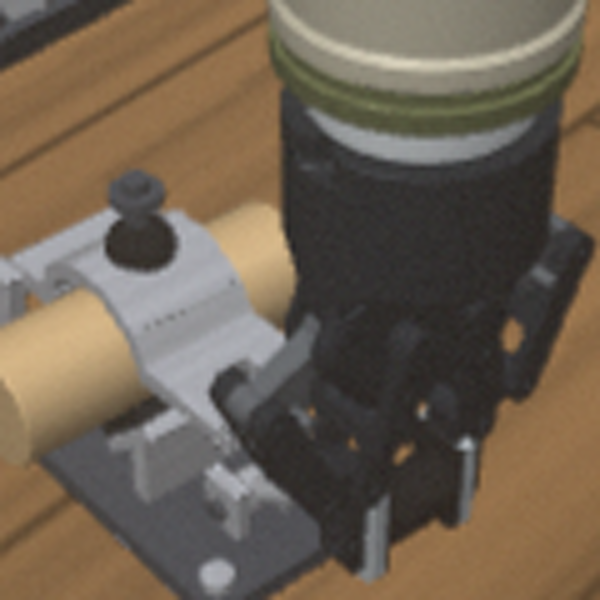

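Drawn out about 23 mm: the reaction of 8.4 N along the bolt matches the spring. I start the swing.

Request:
jog_arm:
  rows:
    - [[-2,0,-4],0]
    - [[-5,0,-8],0]
    - [[-9,0,-12],0]
    - [[-16,0,-18.5],0]
    - [[-24,0,-24.5],0]
    - [[-32,0,-29.5],0]
    - [[-37,0,-32],0]
    - [[-41,0,-34],0]
    - [[-41,0,-34],0]
    - [[-41,0,-34],0]

```text
time_s: 33.75
ee_pos: [0.5292, 0.0889, 0.095]
eef_rot: [-0.001, 0.07, 0.998, -0.0]
ft_force: [4.6, -3.2, -9.4]
finger_gap: 0.0289
```

```bash
python3 -c "
from h import *
st()
im=snapshot('side'); crop(im,270,140,120,120,5,'pics/s12.png')
"
```

```text
t 33.75 clampTCP [-97.3  -0.9  95. ] roll needed 0.15 tilt [-0.001 -0.    -1.   ] Fclamp [ 5.   -2.48 -9.41] gap 28.9
```

View pics/s12.png

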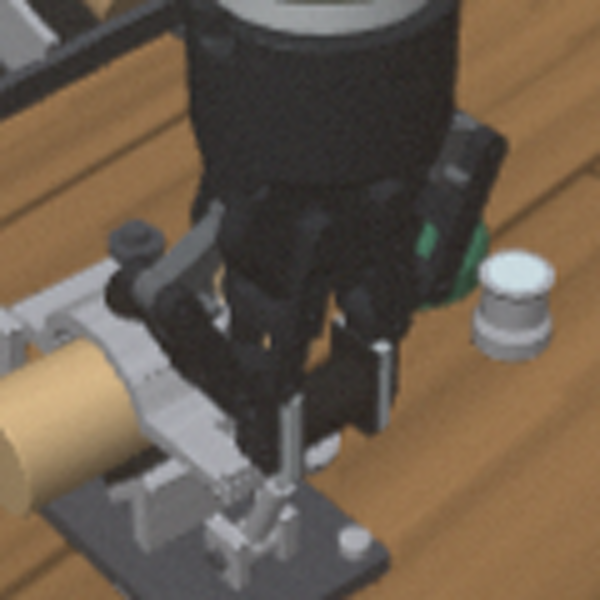

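Request:
jog_arm:
  rows:
    - [[-4,0,-1.5],0]
    - [[-8,0,-3],0]
    - [[-12,0,-4],0]
    - [[-16,0,-5],0]
    - [[-20,0,-5.7],0]
    - [[-24,0,-6.2],0]
    - [[-27,0,-6.6],0]
    - [[-29,0,-6.8],0]
    - [[-30,0,-6.8],0]
    - [[-30,0,-6.8],0]

```text
time_s: 34.8
ee_pos: [0.5587, 0.0846, 0.1016]
eef_rot: [-0.001, 0.07, 0.998, -0.0]
ft_force: [-0.1, -3.3, -8.9]
finger_gap: 0.029
```

```bash
python3 -c "
from h import *
st()
im=snapshot('side'); crop(im,260,130,120,120,5,'pics/s13.png')
"
```

```text
t 34.8 clampTCP [-67.4  -0.9 101.6] roll needed 0.15 tilt [-0.002 -0.001 -1.   ] Fclamp [ 0.36 -3.24 -8.92] gap 29.0
```

View pics/s13.png

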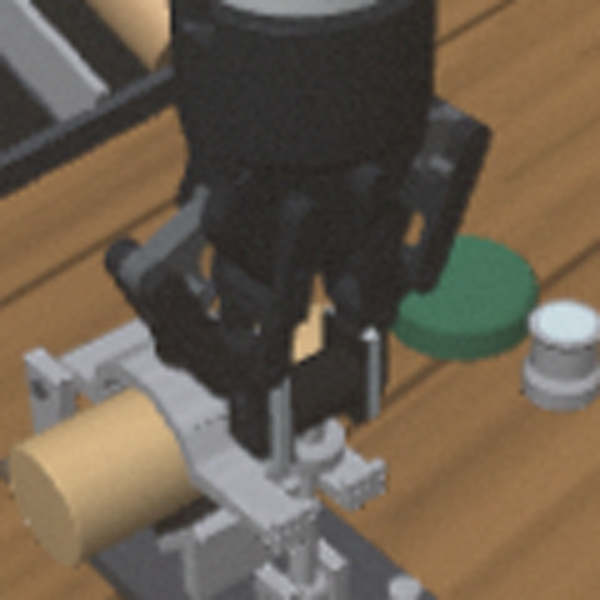

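The shank is between the tines and the collar is above the raised edges (crop (325,450)). I bring the bolt fully upright.

Request:
jog_arm:
  rows:
    - [[-1,0,0],0]
    - [[-2,0,0],0]
    - [[-3,0,0],0]
    - [[-4,0,0],0]
    - [[-5,0,0],0]
    - [[-6,0,0],0]
    - [[-7,0,0],0]
    - [[-7,0,0],0]
    - [[-7,0,0],0]
    - [[-7,0,0],0]

```text
time_s: 35.85
ee_pos: [0.5658, 0.0837, 0.1017]
eef_rot: [-0.001, 0.07, 0.998, -0.0]
ft_force: [-0.3, -2.7, -9.8]
finger_gap: 0.0293
```

```bash
python3 -c "
from h import *
st()
im=snapshot('side'); crop(im,260,130,120,120,5,'pics/s14.png')
"
```

```text
t 35.85 clampTCP [-60.3  -0.9 101.7] roll needed 0.15 tilt [-0.001 -0.    -1.   ] Fclamp [ 0.07 -2.69 -9.77] gap 29.3
```

View pics/s14.png

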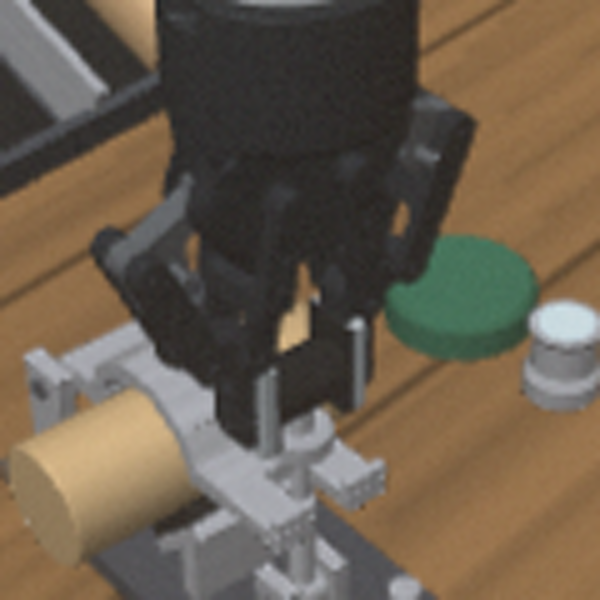

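Request:
jog_arm:
  rows:
    - [[-0.5,0,0],0]
    - [[-1,0,0],0]
    - [[-1.5,0,0],0]
    - [[-2,0,0],0]
    - [[-2.5,0,0],0]
    - [[-3,0,0],0]
    - [[-3,0,0],0]
    - [[-3,0,0],0]
    - [[-3,0,0],0]
    - [[-3,0,0],0]

```text
time_s: 36.9
ee_pos: [0.5688, 0.0832, 0.1017]
eef_rot: [-0.001, 0.07, 0.998, -0.0]
ft_force: [-1.3, -2.8, -11.1]
finger_gap: 0.0292
```

Request:
jog_arm:
  rows:
    - [[-0.3,0,0],0]
    - [[-0.6,0,0],0]
    - [[-0.9,0,0],0]
    - [[-1.2,0,0],0]
    - [[-1.5,0,0],0]
    - [[-1.5,0,0],0]
    - [[-1.5,0,0],0]
    - [[-1.5,0,0],0]
    - [[-1.5,0,0],0]
    - [[-1.5,0,0],0]

```text
time_s: 37.9
ee_pos: [0.5701, 0.083, 0.1017]
eef_rot: [-0.001, 0.07, 0.998, -0.0]
ft_force: [-2.9, -2.4, -9.4]
finger_gap: 0.0289
```

```bash
python3 -c "
from h import *
st()
im=snapshot('side'); crop(im,280,180,70,70,8,'pics/s15.png')
"
```

```text
t 37.9 clampTCP [-55.9  -0.9 101.7] roll needed 0.15 tilt [-0.001 -0.001 -1.   ] Fclamp [-2.54 -2.79 -9.38] gap 28.9
```

View pics/s15.png

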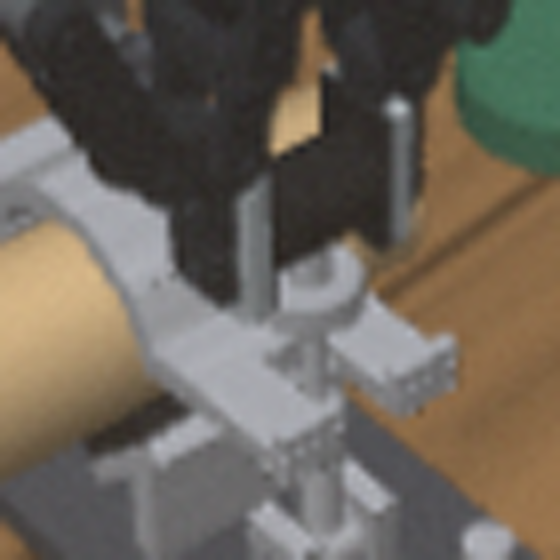

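Near the rear stop (2.5 N), so the bolt is just past upright and in the slot. I back off 2 mm and let the head down.

Request:
jog_arm:
  rows:
    - [[1,0,0],0]
    - [[2,0,1],0]
    - [[2,0,3],0]
    - [[2,0,5],0]
    - [[2,0,7],0]
    - [[2,0,9],0]
    - [[2,0,11],0]
    - [[2,0,12],0]
    - [[2,0,13],0]
    - [[2,0,13],0]

```text
time_s: 38.95
ee_pos: [0.5682, 0.0833, 0.0886]
eef_rot: [-0.001, 0.07, 0.998, -0.0]
ft_force: [-0.1, -3.0, -6.1]
finger_gap: 0.0292
```

```bash
python3 -c "
from h import *
st()
im=snapshot('side'); crop(im,280,180,70,70,8,'pics/s16.png')
"
```

```text
t 38.95 clampTCP [-57.8  -0.9  88.6] roll needed 0.15 tilt [-0.001 -0.001 -1.   ] Fclamp [ 0.33 -2.99 -6.15] gap 29.2
```

View pics/s16.png

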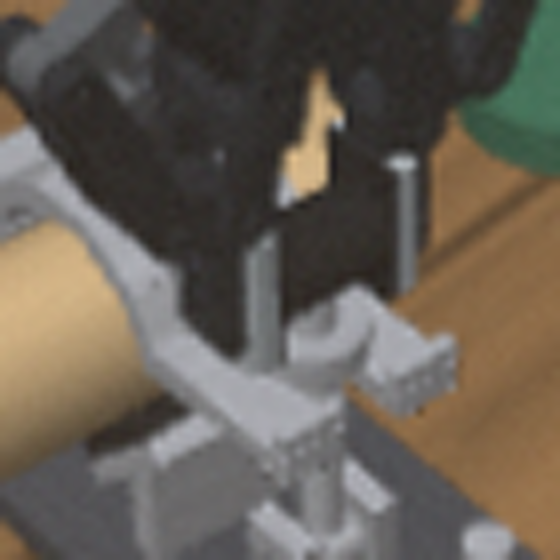

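Request:
jog_arm:
  rows:
    - [[0,0,0.5],0]
    - [[0,0,1],0]
    - [[0,0,1.5],0]
    - [[0,0,2],0]
    - [[0,0,2.5],0]
    - [[0,0,3],0]
    - [[0,0,3],0]
    - [[0,0,3],0]
    - [[0,0,3],0]
    - [[0,0,3],0]

```text
time_s: 40.0
ee_pos: [0.5682, 0.0832, 0.0857]
eef_rot: [-0.001, 0.07, 0.998, -0.0]
ft_force: [-0.9, -3.8, -5.9]
finger_gap: 0.029
```

Request:
jog_arm:
  rows:
    - [[0,0,0.3],0]
    - [[0,0,0.6],0]
    - [[0,0,0.9],0]
    - [[0,0,1.2],0]
    - [[0,0,1.5],0]
    - [[0,0,1.5],0]
    - [[0,0,1.5],0]
    - [[0,0,1.5],0]
    - [[0,0,1.5],0]
    - [[0,0,1.5],0]

```text
time_s: 41.0
ee_pos: [0.5682, 0.0833, 0.0845]
eef_rot: [-0.001, 0.07, 0.998, -0.0]
ft_force: [-3.4, -3.9, 5.4]
finger_gap: 0.0292
```

```bash
python3 -c "
from h import *
st()
im=snapshot('side'); crop(im,280,180,70,70,8,'pics/s17.png')
"
```

```text
t 41.0 clampTCP [-57.9  -0.9  84.5] roll needed 0.15 tilt [-0.001 -0.001 -1.   ] Fclamp [-2.82 -4.39  5.41] gap 29.2
```

View pics/s17.png

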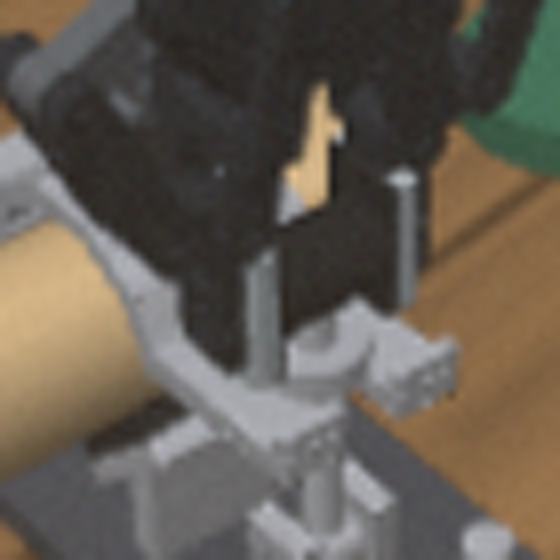

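Seated: the reaction flipped from -6 to +5 N as the collar met the lip. I relieve the push slightly and open.

Request:
jog_arm:
  rows:
    - [[0,0,-0.4],0]
    - [[0,0,-0.6],0]
    - [[0,0,-0.6],0]
    - [[0,0,-0.6],0]
    - [[0,0,-0.6],0]
    - [[0,0,-0.6],0]
    - [[0,0,-0.6],0]
    - [[0,0,-0.6],0]
    - [[0,0,-0.6],0]
    - [[0,0,-0.6],0]

```text
time_s: 42.05
ee_pos: [0.5682, 0.0833, 0.0851]
eef_rot: [-0.001, 0.07, 0.998, -0.0]
ft_force: [-0.5, -1.9, -4.4]
finger_gap: 0.0292
```

Request:
jog_arm:
  rows:
    - [[0,0,0],0]
    - [[0,0,0],0]
    - [[0,0,0],0]
    - [[0,0,0],0]
    - [[0,0,0],0]
    - [[0,0,0],0]
    - [[0,0,0],0]
    - [[0,0,0],0]
    - [[0,0,0],0]
    - [[0,0,0],0]
  hand: 90

```text
time_s: 43.05
ee_pos: [0.5682, 0.0832, 0.085]
eef_rot: [-0.001, 0.07, 0.998, -0.0]
ft_force: [-0.3, -0.1, 0.0]
finger_gap: 0.055
```

```bash
python3 -c "
from h import *
st()
im=snapshot('side'); crop(im,270,170,90,90,6,'pics/s18.png')
"
```

```text
t 43.05 clampTCP [-57.9  -1.   85. ] roll needed 0.15 tilt [-0.001 -0.001 -1.   ] Fclamp [-0.31 -0.15  0.02] gap 55.0
```

View pics/s18.png

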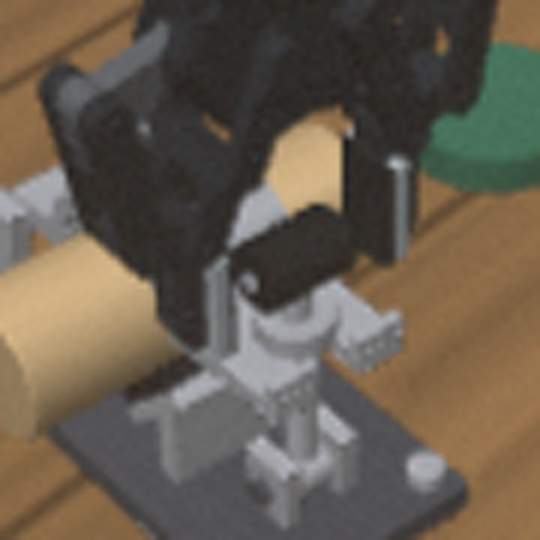

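Released, no force on the tool. I rise straight up and move clear to the robot's side.

Request:
jog_arm:
  rows:
    - [[0,0,-5],0]
    - [[0,0,-15],0]
    - [[0,0,-30],0]
    - [[0,0,-50],0]
    - [[0,0,-75],0]
    - [[0,0,-100],0]
    - [[10,30,-120],0]
    - [[20,60,-130],0]
    - [[30,90,-130],0]
    - [[30,110,-130],0]

```text
time_s: 44.1
ee_pos: [0.5531, 0.199, 0.2165]
eef_rot: [-0.0, 0.068, 0.998, 0.0]
ft_force: [-0.2, 0.6, 0.9]
finger_gap: 0.0551
```

Request:
jog_arm:
  rows:
    - [[0,30,0],0]
    - [[0,60,0],0]
    - [[0,90,0],0]
    - [[0,120,0],0]
    - [[0,150,0],0]
    - [[0,170,0],0]
    - [[0,180,0],0]
    - [[0,180,0],0]
    - [[0,180,0],0]
    - [[0,180,0],0]

```text
time_s: 45.1
ee_pos: [0.5781, 0.3755, 0.2167]
eef_rot: [-0.0, 0.069, 0.998, -0.0]
ft_force: [0.2, -0.9, -0.7]
finger_gap: 0.0557
```

```bash
python3 -c "
from h import *
st()
s=snapshot('side'); t=snapshot('top'); cv2.imwrite('pics/s19f.png',s[:,:,::-1])
crop(s,240,150,130,130,4.5,'pics/s19.png'); crop(t,250,125,100,130,4.4,'pics/t19.png')
"
```

```text
t 45.1 clampTCP [-89.5 289.7 216.7] roll needed 0.18 tilt [-0. -0. -1.] Fclamp [ 0.37 -0.86 -0.69] gap 55.7
```

View pics/s19.png

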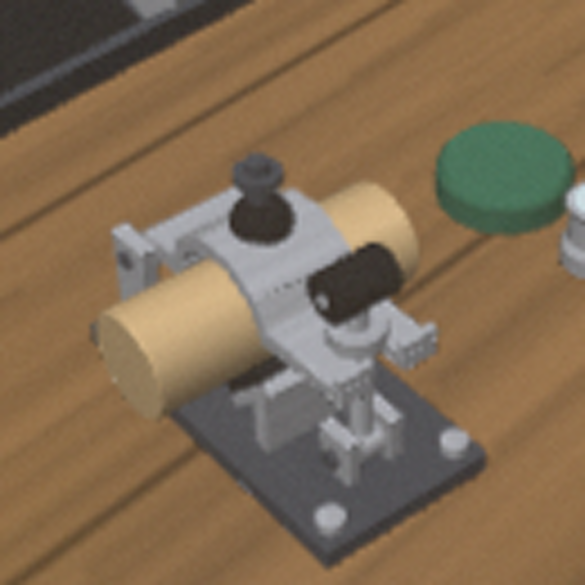

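View pics/t19.png

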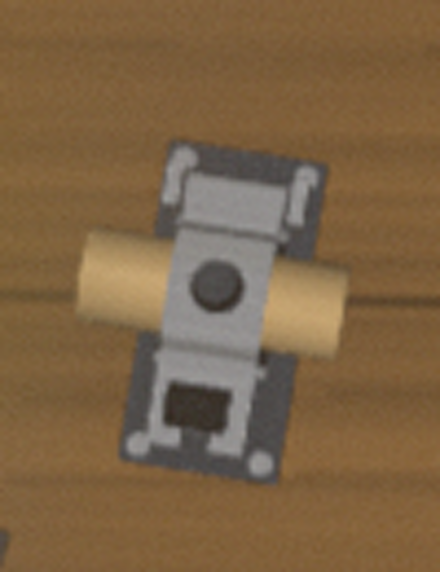

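Both pictures show the half shut, the bolt upright in the slot (side crop (358,400)) and the collar down inside the raised edges (side crop (357,330)). The core is where it was (top crop (88,276) to (341,312)). Handing in.

```bash
python3 -c "
from bench import job
print(job.hand_in())"
```

```text
the job is handed in; nothing more can be done
None
```

I clamped the core in the middle-sized clamp and handed the job in at about 45 s; no verdict was reported.

- **Shutting the half:** I swung it over and felt downwards in steps of 0.8 mm or less. The force rose from about 1 N to 11.7 N on the lip once the pad met the core, with the half at roughly 0.03 rad. That is within the 8–15 N asked.
- **Bolt:** I drew the head out about 23 mm and swung the bolt up into the slot. I felt the rear stop with about 2.5 N, backed off 2 mm and let the head down. The force changed from -6 N to +5 N as the collar met the lip. I then eased the push, opened the fingers and moved away.

**Last checks:**
- The side and top pictures show the half shut, the bolt upright in the slot and the collar seated behind the raised edges.
- The core shows no visible shift in the top picture. The compass and loupe also look undisturbed. I did not check the depth block at the end, though the arm never went near it.
- The wrist force was back to noise level.

**Disagreements:**
- The base plate fitted about 3 mm off the stated origin along x, so I relied on the core, hinge and bolt positions instead.
- A sideways force of up to 4 N showed the grip about 1 mm off centre on the knob.
- I could not measure the pad's force on the core after letting go. That it still bears rests on the collar seating at the height I worked out and on the pictures.

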